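Move the dripping basket to the other folding hook

TASK

The wet ultrasonic basket has been hung over the dry dental casts. Fold down the free hook over the drip tray, move the basket across and hang it on that hook, then fold the emptied hook up flat against the screen again. Keep the basket upright and off the casts, and leave the casts and the other things on the bench where they are.

Things in the scene. Friction and masses are not known exactly. Their poses are not given: they have to be found in the camera images.
- full_plate: Steel back plate (40 wide, 52 high) of the folding hook that carries the basket at the start, on the face of an upright white screen (420 long, 310 high). Origin: on the screen's face at hinge height, 225 above the bench. z up, -x straight out of the face, y level along it. The hinge axis is parallel to y at x = -22. A grey board with two casts lies below.
- free_plate: Back plate of the other, identical hook (same origin and axes), empty and folded up at the start, about 180 along the face from the first; either may be the nearer one. A shallow steel drip tray (150 x 150, 16 high) lies on the bench below it.
- full_hook (a joint): Hinge of the arm that carries the basket. 0 = folded up flat (arm upright along the face); 1.571 = folded down (arm level, straight out, on its stop). Rubs a little (0.03 N m), stays where left. The arm is a flat bar 14 wide along the hinge axis, 6 thick, reaching 80 from that axis; the lip at its end rises 10 above the bar when down and points at the screen when up.
- free_hook (a joint): Hinge of the other, identical arm, empty; same values; starts between 0 and 0.12.
- full_tip (a point): Point on the centre line of the full hook's arm, 77 from its hinge axis (3 from its end).
- free_tip (a point): The same point on the free hook's arm.
- basket: Round perforated steel basket of an ultrasonic bath, 76 in diameter, 55 high, 0.14 kg, empty. Origin: centre of its underside, z up, y across the handle. Rigid handle of two upright straps, 12 wide along x, 43.5 apart over their outsides (36.5 inside), upright from 88 to 131 above the origin and splaying out below to the rim; grip it across these, from above.
- basket_eye (a point): Centre of the underside of the level strap (3.5 thick) that joins the handle's uprights at the top, 128 above the basket's underside. The hook arm passes below it along the basket's x (yaw off by up to 0.1) and carries it, at first 36 to 48 from the hinge axis.
- upper_cast: Off-white dental stone cast (62 x 58, 36 high) standing on the grey board (10 high) under the full hook; origin at the centre of its underside.
- lower_cast: The second stone cast beside it, same size.
- bowl: Dark rubber mixing bowl, 120 in diameter, 75 high, bystander on the bench.
- spatula: Plaster spatula with wooden handle, about 215 long, bystander.
- jar: Brown jar, 60 in diameter, 85 high, bystander.
- impression_tray: Metal impression tray, about 115 long, bystander.
- brush: White scrubbing brush, 160 long, bystander.
There are look-alikes about, which are no part of the job. What is shaped like the basket but red or yellow is not meant.

How it is judged:
By the outcome, as a careful person would: the job done as asked, in the order asked, and still so for the second after the job is handed in, with the robot touching nothing.
It also fails if it takes over 72 s, if anything falls off the work surface, if the arm or the gripper's body presses on something with over 40 N, if the wrist force passes 120 N, or if a joint passes its speed limit or range.

ROBOT

A 6-joint arm with a two-finger parallel gripper is mounted at the origin on the work surface. World frame = base frame: x ahead of the robot, y to its left, z up, the work surface at z = 0. Lengths are in m, angles in degrees, forces in N, time in s.
With the tool pointing down it reaches from about 0.4 to 0.825 m from the base axis. Payload 7 kg.
Tool frame: the origin (TCP) lies midway between the tips of the shut fingers; the grasp point (between the pads) lies 19 mm behind it (ctrl.hold_point_z is the distance from the TCP to the grasp point, in m); z points along the fingers, y is the line along which they close (so a half turn about z gives the same grasp; the last joint's range is limited). The gripper opens to 88 mm and grips with 3 to 60 N. Pads are 19 mm wide; open, the fingers measure 130 mm over their backs; the gripper's body (78 mm by 193 mm) begins 47 mm behind the grasp point.
Start: joints at [85.147, 20.546, 0.682, 0, -70.136, -16.507], TCP at [0.246, 0.629, 0.227] pointing down, gripper open.
Joint ranges: [-176.03, 176.03], [-82.01, 121.73], [-58.28, 71.71], [-173.87, 95.51], [-174.79, -0.11], [-173.66, 173.66]. Speed limits (degrees/s): [136.94, 136.94, 172.46, 180, 180, 180].

INTERFACE

Orientations are given as [roll, pitch, yaw] about the fixed x, y, z axes, in that order (R = Rz(yaw) Ry(pitch) Rx(roll)).
In Python, from plant import ctrl gives the robot as it stands.
- The arm moves only by the tool apply_moves, never from a script. Its argument "deltas" is a list of rows, each an object with "fingers": the finger opening in mm, from 0 to 87.6; "delta_pos": the shift along the tool's x, y, z in mm, a list of three; "angular": the turn, a rotation vector about the tool's x, y, z in degrees, a list of three. A call has 1 to 10 rows; each row is the pose to reach, as a shift and turn from the pose commanded when the call began, along the tool's axes at that moment; what a row does not reach only later rows make up. A row lasts 1/10 s, in which the tool goes at most 50 mm and 8.59 degrees, less where a joint would pass 70% of its speed; a pose out of reach is approached as far as the arm can. A call with a gripper value outside its range is refused whole. The fingers move at their own pace and stop on an object; the grip force is fixed at half the most. Time passes only in rows, so rows that repeat a pose let the fingers close. It gives the time, the measured TCP pose, the force, the opening and the grip force at its end, in the units of the state.
- ctrl.get_obs(): the state, without advancing time (a new reading comes with each control period).
- ctrl.snapshot(name): name is "scene" or "top" or "wrist"; returns the picture (384x512x3 uint8, red, green, blue); there is no depth.
- ctrl.camera_params(name): a dict with "fx", "fy", "cx", "cy" (pixels), "cam_to_world" (4x4, takes a point from camera to world coordinates); the wrist camera has in their place "mount" (4x4, takes a point from camera to tool coordinates, whose origin is the TCP and whose axes are the flange's). Camera axes: x right, y up, looking along -z (the intrinsics and any distortion apply to the point x, -y, -z); pixel columns grow to the right and rows downward; lengths in m; the calibration is good to about 2 mm. The wrist camera is an equidistant fisheye: a pixel r from the principal point sees the ray r / f radians off the axis. A picture is of the moment at which its call begins: read the wrist's pose just before it. camera_params takes no time and is no camera call.
- ctrl.close_job(): hands the job in; it is judged then, once.
The state is a dict: "clock": time; "joint_pos": joint angles; "qvel": joint speeds; "tau": joint torques, N m; "tool_pos": TCP position; "orientation": TCP orientation; "force": force on the tool from outside, world axes, zero at the start; "moment": the same for the moment, N m; "opening": finger opening in m; "gripper_force": force on a finger pad.
Only numpy, scipy, OpenCV 4.12 (cv2) and the standard library are available. Lean on these libraries where they do the work, as an engineer would, in place of code of your own. Each camera call takes 0.05 s, during which the arm holds its last target. There are 200 camera calls.

## Working session

There is one attempt and no reset: what is moved stays moved. The work goes in short steps, Python scripts to look and compute and a tool call to move; the robot and the scene stay as the last step left them, time stands still between calls to the robot, and variables do not carry over. Pictures are saved under pics/ and viewed, at most 10 in all, crops included, and the job is handed in when it is done.

Besides the shell and the picture viewer there is one more tool, called after "Emit:" by a JSON object that holds its "op" and its "data". apply_moves: Moves the arm, as the interface text tells. Its arguments: {"type":"object","properties":{"deltas":{"type":"array"}},"required":["deltas"]}

```bash
mkdir -p pics; ls; python3 - <<'E'
from plant import ctrl
import cv2,numpy as np
o=ctrl.get_obs();print(o)
for n in("scene","top","wrist"):
    im=ctrl.snapshot(n);cv2.imwrite(f"pics/{n}0.png",im[:,:,::-1]);print(n,ctrl.camera_params(n))
a=cv2.imread("pics/scene0.png");b=cv2.imread("pics/top0.png")
cv2.imwrite("pics/s0.png",cv2.resize(a,(800,600),interpolation=cv2.INTER_CUBIC))
cv2.imwrite("pics/t0.png",cv2.resize(b,(800,600),interpolation=cv2.INTER_CUBIC))
E
```

```text
pics
{'clock': 0.0, 'joint_pos': array([ 8.51471807e+01,  2.05909947e+01,  6.32060757e-01, -2.09160453e-02,
       -7.01342821e+01, -1.65058773e+01]), 'qvel': array([-0.00990262, -0.08851001,  0.01003977,  0.06037831, -0.06031432,
        0.06141722]), 'tau': array([-1.60184412e-03, -5.82725644e+01,  2.93060732e+01,  6.99739739e+00,
        6.95276249e-03, -1.65095321e-04]), 'tool_pos': array([0.24569126, 0.62816269, 0.22561213]), 'orientation': array([ 1.79905039e+02, -7.63469000e-03, -2.13658139e+01]), 'force': array([ 1.39898097, -0.15501044,  0.27999893]), 'moment': array([-0.01553737, -0.03740757, -0.03220491]), 'gripper_force': 0.0, 'opening': 0.0874539926386971}
scene {'fx': 412.36907612476193, 'fy': 412.36907612476193, 'cx': 248.24613141105414, 'cy': 183.94694986342822, 'cam_to_world': array([[ 0.69742853, -0.50050198,  0.51292419,  1.10904717],
       [ 0.71648572,  0.47143488, -0.51419585, -0.6478089 ],
       [ 0.01554568,  0.72611771,  0.68739465,  0.94420947],
       [ 0.        ,  0.        ,  0.        ,  1.        ]])}
top {'fx': 390.8366399334185, 'fy': 390.8366399334185, 'cx': 255.38842069014385, 'cy': 194.9494927278741, 'cam_to_world': array([[ 0.02568622,  0.99434311, -0.10306308,  0.41699199],
       [-0.99950719,  0.0274061 ,  0.0153063 , -0.07806152],
       [ 0.01804427,  0.10261912,  0.99455705,  1.10625711],
       [ 0.        ,  0.        ,  0.        ,  1.        ]])}
wrist {'fx': 297.3186396354542, 'fy': 297.3186396354542, 'cx': 255.32789044511128, 'cy': 196.62355000366193, 'mount': array([[ 2.70815146e-04,  9.67679922e-01,  2.52181474e-01,
         6.73801233e-02],
       [ 9.99999816e-01, -3.98862435e-04,  4.56639704e-04,
         1.02509770e-03],
       [ 5.42466789e-04,  2.52181304e-01, -9.67679852e-01,
        -1.57630731e-01],
       [ 0.00000000e+00,  0.00000000e+00,  0.00000000e+00,
         1.00000000e+00]])}
```

View pics/s0.png

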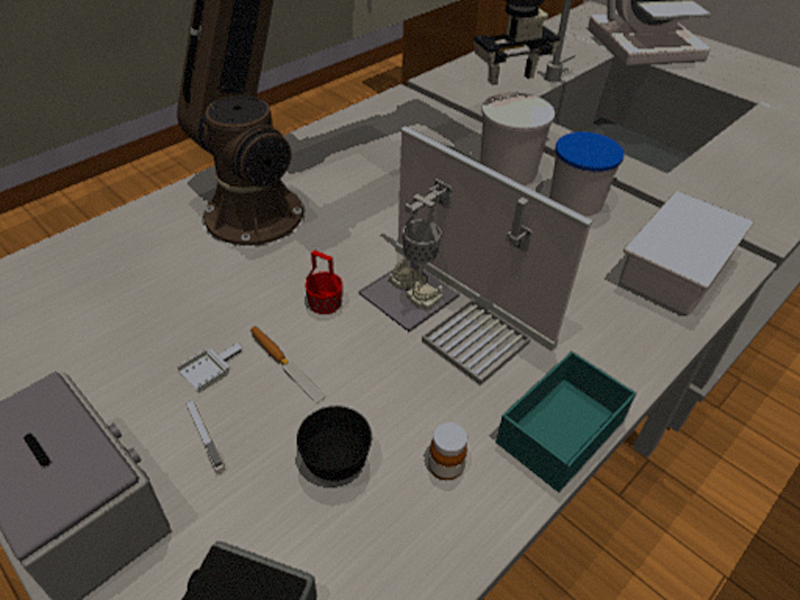

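View pics/t0.png

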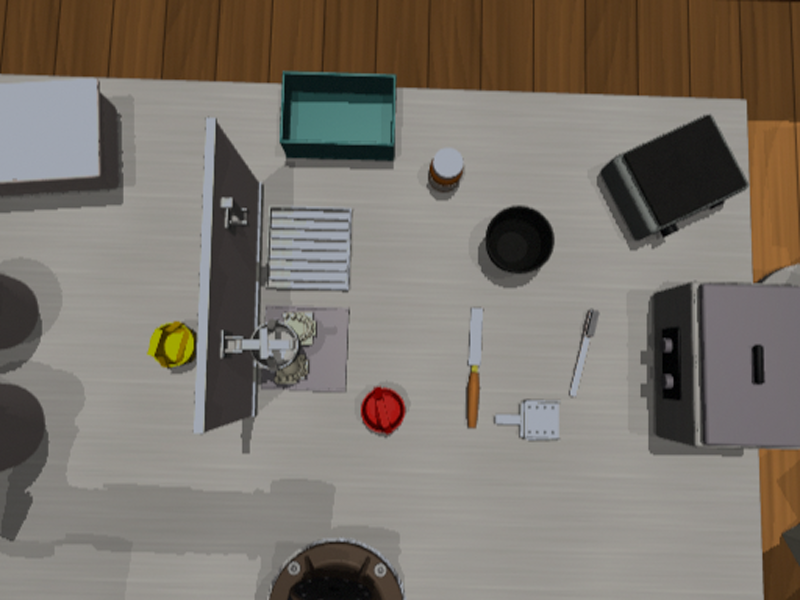

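The scene and top views show the screen on the robot's left with its face toward -y. The full hook is nearer (scene ~(425,200), top ~(235,345)); the free one is farther (scene ~(520,225), top ~(235,213)). I'll zoom in on both.

```bash
python3 - <<'E'
import cv2,numpy as np
a=cv2.imread("pics/scene0.png")[75:235,245:385]; b=cv2.imread("pics/top0.png")[70:285,120:230]
def up(c,s,x0,y0):
    r=cv2.resize(c,None,fx=s,fy=s,interpolation=cv2.INTER_CUBIC); r=cv2.convertScaleAbs(r,alpha=1.5)
    for i in range(0,c.shape[1],20):
        cv2.putText(r,str(x0+i),(int(i*s),8),0,.3,(0,0,255)); cv2.line(r,(int(i*s),10),(int(i*s),r.shape[0]),(0,255,255) if 0 else (0,160,160),1)
    for i in range(0,c.shape[0],20):
        cv2.putText(r,str(y0+i),(0,int(i*s)+3),0,.3,(0,0,255)); cv2.line(r,(20,int(i*s)),(r.shape[1],int(i*s)),(0,160,160),1)
    return r
A=up(a,3.7,245,75);B=up(b[40:180,],2.5,120,110)
H=max(A.shape[0],B.shape[0]);o=np.zeros((H,A.shape[1]+B.shape[1],3),np.uint8)
o[:A.shape[0],:A.shape[1]]=A;o[:B.shape[0],A.shape[1]:]=B
print(o.shape);cv2.imwrite("pics/z1.png",o)
E
```

```text
(592, 793, 3)
```

View pics/z1.png

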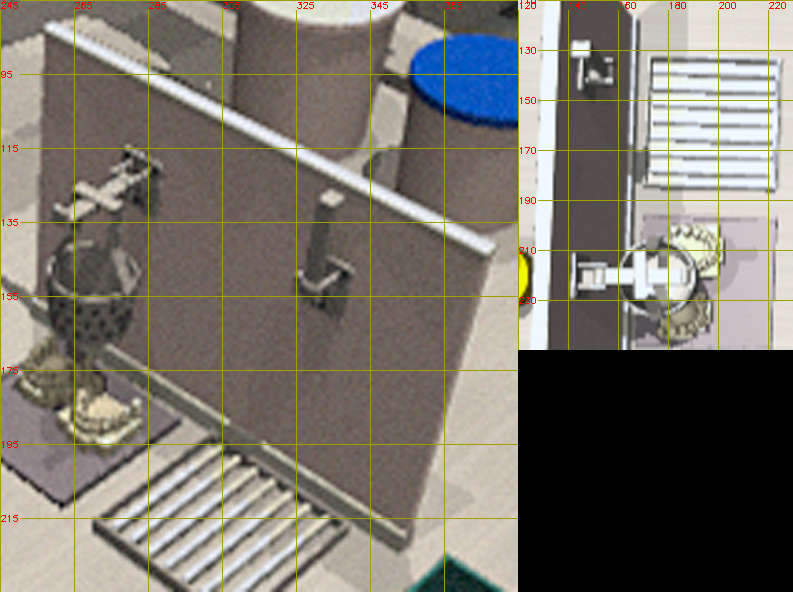

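```bash
cat > h.py <<'E'
from plant import ctrl
import numpy as np
P={n:ctrl.camera_params(n) for n in("scene","top","wrist")}
def ray(n,u,v,T=None):
    p=P[n];d=np.array([(u-p["cx"])/p["fx"],-(v-p["cy"])/p["fy"],-1.]);M=p.get("cam_to_world")
    if n=="wrist":
        r=np.hypot(d[0],d[1]);d=np.array([d[0]/r*np.sin(r),d[1]/r*np.sin(r),-np.cos(r)]);M=T@p["mount"]
    return M[:3,3],M[:3,:3]@d/np.linalg.norm(d)
def atz(n,u,v,z,T=None):
    o,d=ray(n,u,v,T);return (o+d*(z-o[2])/d[2]).round(4)
def tri(*rs):
    A=sum(np.eye(3)-np.outer(d,d) for o,d in rs);b=sum((np.eye(3)-np.outer(d,d))@o for o,d in rs)
    X=np.linalg.solve(A,b);return X.round(4),[round(float(np.linalg.norm(np.cross(X-o,d))),4) for o,d in rs]
E
python3 - <<'E'
from h import *
S=lambda x,y:ray("scene",245+x/3.7,75+y/3.7)
s=lambda x,y,z:atz("scene",245+x/3.7,75+y/3.7,z)
t=lambda x,y,z:atz("top",120+(x-518)/2.5,110+y/2.5,z)
T=lambda x,y:ray("top",120+(x-518)/2.5,110+y/2.5)
print("screen top face edge",atz("top",138.2,76.2,.31),atz("top",131.2,276.5,.31),"scene",s(48,30,.31),s(490,250,.31))
print("base far/near?",atz("top",168,116,.0))
print("full lip end",t(695,276,.238),s(62,208,.238),tri(T(690,276),S(62,208)))
print("strap ends",t(640,251,.2315),t(640,297,.2315))
print("strap scene", s(80,187,.2315),s(118,210,.2315))
print("free tip",t(581,47,.305),s(333,197,.305),tri(T(581,47),S(333,197)))
print("plate full cols",t(573,255,.225),t(573,300,.225),"free",t(580,53,.225),t(580,90,.225))
E
```

```text
screen top face edge [0.7437 0.1625 0.31  ] [0.3293 0.1531 0.31  ] scene [0.3387 0.1568 0.31  ] [0.7505 0.1698 0.31  ]
base far/near? [0.7543 0.1637 0.    ]
full lip end [0.4464 0.05   0.238 ] [0.4503 0.0631 0.238 ] (array([0.4493, 0.0576, 0.2394]), [0.0045, 0.0045])
strap ends [0.4677 0.1008 0.2315] [0.4268 0.0989 0.2315]
strap scene [0.4343 0.1003 0.2315] [0.4762 0.0999 0.2315]
free tip [0.6324 0.1431 0.305 ] [0.6359 0.1469 0.305 ] (array([0.6344, 0.1452, 0.3043]), [0.0024, 0.0024])
plate full cols [0.4628 0.1619 0.225 ] [0.4226 0.1597 0.225 ] free [0.6483 0.1658 0.225 ] [0.6138 0.1639 0.225 ]
```

Emit:
{"op": "apply_moves", "data": {"deltas": [{"fingers":87,"delta_pos":[0,0,-45],"angular":[0,0,8]},{"fingers":87,"delta_pos":[0,0,-90],"angular":[0,0,16]},{"fingers":87,"delta_pos":[0,0,-135],"angular":[0,0,24]},{"fingers":87,"delta_pos":[0,0,-180],"angular":[0,0,32]},{"fingers":87,"delta_pos":[0,0,-220],"angular":[0,0,40]},{"fingers":87,"delta_pos":[36,33,-220],"angular":[0,0,48]},{"fingers":87,"delta_pos":[72,67,-220],"angular":[0,0,56]},{"fingers":87,"delta_pos":[108,100,-220],"angular":[0,0,62]},{"fingers":87,"delta_pos":[144,133,-220],"angular":[0,0,67]},{"fingers":87,"delta_pos":[180,167,-220],"angular":[0,0,67]}]}}

```text
clock: 1.15
tool_pos: [0.353, 0.4056, 0.4464]
orientation: [180.0, -0.0, -88.5]
force: [1.5, 0.5, 0.8]
opening: 0.0869
gripper_force: 0.0
```

Emit:
{"op": "apply_moves", "data": {"deltas": [{"fingers":87,"delta_pos":[43,-20,0],"angular":[0,0,0]},{"fingers":87,"delta_pos":[86,-40,0],"angular":[0,0,0]},{"fingers":87,"delta_pos":[130,-60,0],"angular":[0,0,0]},{"fingers":87,"delta_pos":[174,-80,0],"angular":[0,0,0]},{"fingers":87,"delta_pos":[218,-100,0],"angular":[0,0,0]},{"fingers":87,"delta_pos":[261,-120,0],"angular":[0,0,0]},{"fingers":87,"delta_pos":[304,-140,0],"angular":[0,0,0]},{"fingers":87,"delta_pos":[348,-160,0],"angular":[0,0,0]},{"fingers":87,"delta_pos":[391,-177,0],"angular":[0,0,0]},{"fingers":87,"delta_pos":[391,-177,0],"angular":[0,0,0]}]}}

```text
clock: 2.15
tool_pos: [0.5419, 0.0174, 0.4455]
orientation: [179.9, -0.1, -88.7]
force: [0.5, 0.5, 0.3]
opening: 0.0871
gripper_force: 0.0
```

```bash
cat >> h.py <<'E'
from scipy.spatial.transform import Rotation as R
import cv2
def pose():
    o=ctrl.get_obs();T=np.eye(4);T[:3,3]=o["tool_pos"];T[:3,:3]=R.from_euler("xyz",o["orientation"],degrees=True).as_matrix();return T
def shot(n,f,x0=0,y0=0,w=512,h=384,s=1.5,a=1.3):
    T=pose();np.save("T_%s.npy"%f,T);im=ctrl.snapshot(n)[:,:,::-1];cv2.imwrite(f"pics/{f}_raw.png",im);c=im[y0:y0+h,x0:x0+w]
    r=cv2.convertScaleAbs(cv2.resize(c,None,fx=s,fy=s,interpolation=cv2.INTER_CUBIC),alpha=a)
    for i in range(0,w,20):
        cv2.putText(r,str(x0+i),(int(i*s),9),0,.33,(0,0,255));cv2.line(r,(int(i*s),10),(int(i*s),16),(0,255,255))
    for i in range(0,h,20):
        cv2.putText(r,str(y0+i),(0,int(i*s)+3),0,.33,(0,0,255));cv2.line(r,(22,int(i*s)),(28,int(i*s)),(0,255,255))
    cv2.imwrite(f"pics/{f}.png",r);print(T.round(4)[:3,3])
E
python3 -c "
from h import *
shot('wrist','w1')"
```

```text
[0.5419 0.0174 0.4455]
```

View pics/w1.png

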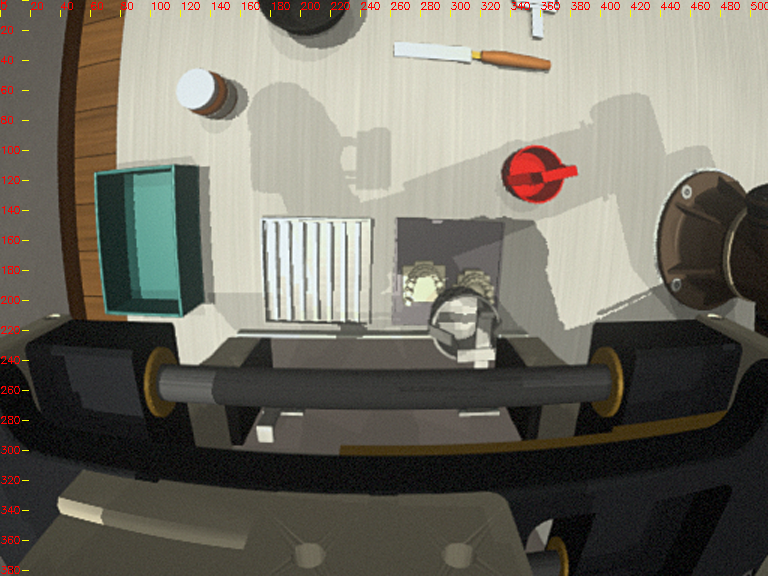

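```bash
python3 - <<'E'
from h import *
T=np.load("T_w1.npy")
w=lambda x,y,z:print(x,y,atz("wrist",x/1.5,y/1.5,z,T))
w(265,433,.305);w(259,427,.305);w(272,440,.305)
w(496,337,.2315);w(466,337,.2315);w(484,365,.238)
for a in ((265,433,),):print(tri(ray("wrist",a[0]/1.5,a[1]/1.5,T),ray("top",145.2,128.8),ray("scene",335,128.2)))
im=cv2.imread("pics/w1_raw.png")
A=cv2.resize(im[190:300,150:250],None,fx=4,fy=4,interpolation=cv2.INTER_CUBIC)
B=cv2.resize(im[180:290,270:370],None,fx=4,fy=4,interpolation=cv2.INTER_CUBIC)
cv2.imwrite("pics/w1z.png",cv2.convertScaleAbs(np.hstack([A,B]),alpha=1.6))
E
```

```text
265 433 [0.6324 0.1427 0.305 ]
259 427 [0.6369 0.1373 0.305 ]
272 440 [0.6272 0.149  0.305 ]
496 337 [0.4369 0.0826 0.2315]
466 337 [0.4649 0.0828 0.2315]
484 365 [0.4472 0.1074 0.238 ]
(array([0.6339, 0.145 , 0.3035]), [0.0014, 0.0017, 0.0031])
```

View pics/w1z.png

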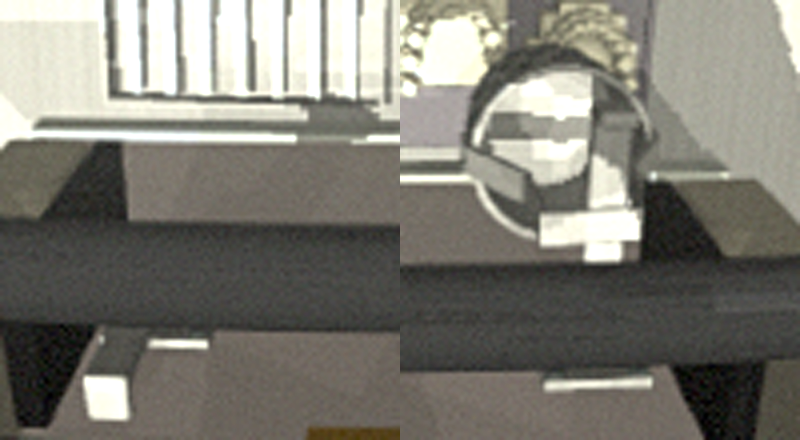

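```bash
python3 - <<'E'
from h import *
T=np.load("T_w1.npy")
a=lambda x,y,z:atz("wrist",150+x/4,190+y/4,z,T);b=lambda x,y,z:atz("wrist",270+(x-400)/4,180+y/4,z,T)
print("free tip",a(107,397,.305),a(85,397,.305),a(130,397,.305),a(107,375,.305),a(107,420,.305))
print("free plate top right(near) end",a(210,344,.251))
print("full plate",b(545,382,.251),b(652,382,.251))
print("strap",b(540,228,.2315),b(640,228,.2315),"edges",b(590,212,.2315),b(590,245,.2315))
print("bar behind strap",b(583,252,.228),b(621,252,.228),b(590,70,.238),b(540,70,.238))
E
```

```text
free tip [0.6324 0.1435 0.305 ] [0.6394 0.1441 0.305 ] [0.6252 0.1429 0.305 ] [0.6316 0.1356 0.305 ] [0.6332 0.152  0.305 ]
free plate top right(near) end [0.6098 0.1541 0.251 ]
full plate [0.4683 0.15   0.251 ] [0.4302 0.1509 0.251 ]
strap [0.4713 0.1008 0.2315] [0.4359 0.1007 0.2315] edges [0.4543 0.0948 0.2315] [0.4532 0.1071 0.2315]
bar behind strap [0.4546 0.1112 0.228 ] [0.4408 0.1112 0.228 ] [0.4601 0.0432 0.238 ] [0.4766 0.0436 0.238 ]
```

Emit:
{"op": "apply_moves", "data": {"deltas": [{"fingers":50,"delta_pos":[-40,-31,0],"angular":[0,0,0]},{"fingers":50,"delta_pos":[-80,-62,0],"angular":[0,0,0]},{"fingers":50,"delta_pos":[-119,-93,30],"angular":[0,0,0]},{"fingers":50,"delta_pos":[-119,-93,70],"angular":[0,0,0]},{"fingers":50,"delta_pos":[-119,-93,100],"angular":[0,0,0]},{"fingers":50,"delta_pos":[-119,-93,100],"angular":[0,0,0]}]}}

```text
clock: 2.8
tool_pos: [0.628, 0.1446, 0.3411]
orientation: [179.5, -0.2, -88.3]
force: [-0.3, -0.3, -1.0]
opening: 0.0509
gripper_force: 0.0
```

```bash
python3 -c "
from h import *
shot('wrist','w2',100,130,300,200,2.6)"
```

```text
[0.628  0.1446 0.3411]
```

View pics/w2.png

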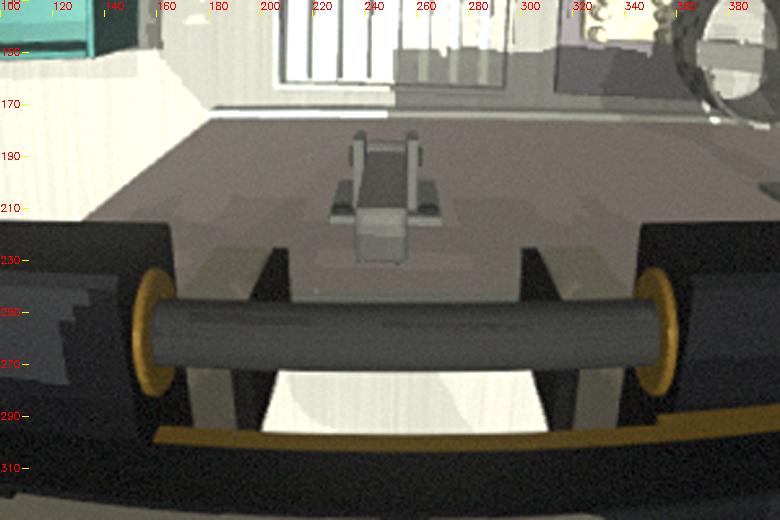

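```bash
python3 - <<'E'
from h import *
T=np.load("T_w2.npy")
a=lambda x,y,z:atz("wrist",100+x/2.6,130+y/2.6,z,T)
for p in((357,235),(407,235),(382,208),(382,262)):print(a(*p,.305))
print("plate",a(330,220,.251),a(441,220,.251)); T=pose(); print(T[:3,3])
E
```

```text
[0.6396 0.1439 0.305 ]
[0.6263 0.1435 0.305 ]
[0.6331 0.1362 0.305 ]
[0.6328 0.1514 0.305 ]
plate [0.6512 0.1575 0.251 ] [0.6137 0.1565 0.251 ]
[0.62927726 0.1440374  0.34500777]
```

Emit:
{"op": "apply_moves", "data": {"deltas": [{"fingers":50,"delta_pos":[5,-4,10],"angular":[0,0,0]},{"fingers":50,"delta_pos":[5,-4,30],"angular":[0,0,0]},{"fingers":50,"delta_pos":[5,-4,50],"angular":[0,0,0]},{"fingers":50,"delta_pos":[5,-4,59],"angular":[0,0,0]},{"fingers":50,"delta_pos":[5,-4,59],"angular":[0,0,0]},{"fingers":50,"delta_pos":[5,-4,59],"angular":[0,0,0]},{"fingers":50,"delta_pos":[5,-4,59],"angular":[0,0,0]}]}}

```text
clock: 3.55
tool_pos: [0.6352, 0.1386, 0.2893]
orientation: [-179.9, 0.0, -88.4]
force: [-0.2, -0.2, -0.1]
opening: 0.0499
gripper_force: 0.0
```

Emit:
{"op": "apply_moves", "data": {"deltas": [{"fingers":30,"delta_pos":[0,2,3],"angular":[0,0,0]},{"fingers":20,"delta_pos":[0,2,3],"angular":[0,0,0]},{"fingers":10,"delta_pos":[0,2,3],"angular":[0,0,0]},{"fingers":10,"delta_pos":[0,2,3],"angular":[0,0,0]},{"fingers":10,"delta_pos":[0,2,3],"angular":[0,0,0]},{"fingers":10,"delta_pos":[0,2,3],"angular":[0,0,0]},{"fingers":10,"delta_pos":[0,2,3],"angular":[0,0,0]}]}}

```text
clock: 4.25
tool_pos: [0.634, 0.1387, 0.2847]
orientation: [-179.8, 0.0, -88.4]
force: [6.5, 0.2, -1.9]
opening: 0.0137
gripper_force: 30.0
```

Emit:
{"op": "apply_moves", "data": {"deltas": [{"fingers":10,"delta_pos":[4,0,0],"angular":[0,0,0]},{"fingers":10,"delta_pos":[11,0,1],"angular":[0,0,0]},{"fingers":10,"delta_pos":[17.6,0,2.7],"angular":[0,0,0]},{"fingers":10,"delta_pos":[24,0,4.7],"angular":[0,0,0]},{"fingers":10,"delta_pos":[30.5,0,7.4],"angular":[0,0,0]},{"fingers":10,"delta_pos":[36.6,0,10.5],"angular":[0,0,0]},{"fingers":10,"delta_pos":[42.3,0,14.2],"angular":[0,0,0]},{"fingers":10,"delta_pos":[47.8,0,18.4],"angular":[0,0,0]},{"fingers":10,"delta_pos":[52.8,0,23],"angular":[0,0,0]},{"fingers":10,"delta_pos":[52.8,0,23],"angular":[0,0,0]}]}}

```text
clock: 5.25
tool_pos: [0.6351, 0.0843, 0.262]
orientation: [-179.9, -0.0, -88.4]
force: [5.7, -0.9, 3.6]
opening: 0.0135
gripper_force: 30.0
```

Emit:
{"op": "apply_moves", "data": {"deltas": [{"fingers":10,"delta_pos":[4.6,0,5],"angular":[0,0,0]},{"fingers":10,"delta_pos":[8.8,0,10.5],"angular":[0,0,0]},{"fingers":10,"delta_pos":[12.5,0,16.3],"angular":[0,0,0]},{"fingers":10,"delta_pos":[15.6,0,22.3],"angular":[0,0,0]},{"fingers":10,"delta_pos":[18.3,0,28.7],"angular":[0,0,0]},{"fingers":10,"delta_pos":[20.3,0,35.2],"angular":[0,0,0]},{"fingers":10,"delta_pos":[21.8,0,42],"angular":[0,0,0]},{"fingers":10,"delta_pos":[22.7,0,49],"angular":[0,0,0]},{"fingers":10,"delta_pos":[23,0,55],"angular":[0,0,0]},{"fingers":10,"delta_pos":[23,0,57],"angular":[0,0,0]}]}}

```text
clock: 6.25
tool_pos: [0.636, 0.061, 0.2077]
orientation: [-179.8, -0.1, -88.3]
force: [-3.5, -1.3, 24.4]
opening: 0.0133
gripper_force: 30.0
```

Emit:
{"op": "apply_moves", "data": {"deltas": [{"fingers":40,"delta_pos":[0,0,-2],"angular":[0,0,0]},{"fingers":40,"delta_pos":[0,0,-2],"angular":[0,0,0]},{"fingers":40,"delta_pos":[0,0,-40],"angular":[0,0,0]},{"fingers":60,"delta_pos":[0,0,-80],"angular":[0,0,0]},{"fingers":87,"delta_pos":[0,30,-102],"angular":[0,0,0]},{"fingers":87,"delta_pos":[0,75,-102],"angular":[0,0,0]},{"fingers":87,"delta_pos":[0,120,-102],"angular":[0,0,0]},{"fingers":87,"delta_pos":[0,160,-102],"angular":[0,0,0]},{"fingers":87,"delta_pos":[0,186,-102],"angular":[0,0,0]},{"fingers":87,"delta_pos":[0,186,-102],"angular":[0,0,0]}]}}

```text
clock: 7.25
tool_pos: [0.4452, 0.0564, 0.3066]
orientation: [180.0, 0.0, -88.3]
force: [0.6, -0.2, 0.5]
opening: 0.0851
gripper_force: 0.0
```

```bash
python3 -c "
from h import *
shot('wrist','w3',130,100,300,190,2.6)"
```

```text
[0.4452 0.0564 0.3066]
```

View pics/w3.png

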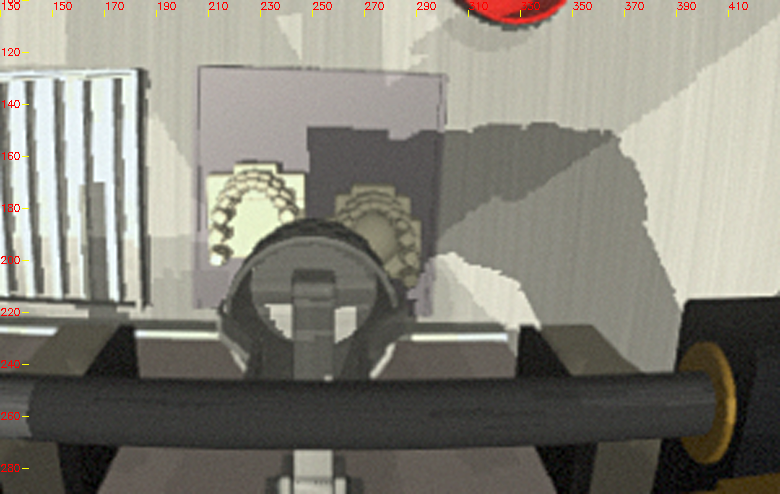

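```bash
python3 - <<'E'
from h import *
T=np.load("T_w3.npy")
a=lambda x,y,z:atz("wrist",130+x/2.6,100+y/2.6,z,T)
print("bar",a(293,375,.228),a(335,375,.228),"lip",a(292,284,.238),a(336,284,.238),a(314,270,.238))
print("bar inner",a(293,460,.228),a(333,460,.228))
print("rim",a(228,290,.155),a(400,290,.155),a(314,240,.155)); print(pose()[:3,3])
E
```

```text
bar [0.4545 0.0925 0.228 ] [0.4405 0.092  0.228 ] lip [0.455  0.0577 0.238 ] [0.4415 0.0573 0.238 ] [0.4483 0.053  0.238 ]
bar inner [0.454  0.1252 0.228 ] [0.4401 0.1248 0.228 ]
rim [0.4849 0.0867 0.155 ] [0.4125 0.0846 0.155 ] [0.4492 0.064  0.155 ]
[0.44685189 0.056773   0.3065316 ]
```

Emit:
{"op": "apply_moves", "data": {"deltas": [{"fingers":87,"delta_pos":[-22,-1,0],"angular":[0,0,0]},{"fingers":87,"delta_pos":[-44,-1,0],"angular":[0,0,0]},{"fingers":87,"delta_pos":[-44,-1,30],"angular":[0,0,0]},{"fingers":80,"delta_pos":[-44,-1,60],"angular":[0,0,0]},{"fingers":70,"delta_pos":[-44,-1,90],"angular":[0,0,0]},{"fingers":70,"delta_pos":[-44,-1,108],"angular":[0,0,0]},{"fingers":60,"delta_pos":[-44,-1,113],"angular":[0,0,0]},{"fingers":60,"delta_pos":[-44,-1,113],"angular":[0,0,0]},{"fingers":60,"delta_pos":[-44,-1,113],"angular":[0,0,0]}]}}

```text
clock: 8.2
tool_pos: [0.4492, 0.1015, 0.1942]
orientation: [-180.0, -0.0, -88.4]
force: [-0.8, 0.0, 0.4]
opening: 0.0606
gripper_force: 0.0
```

Emit:
{"op": "apply_moves", "data": {"deltas": [{"fingers":52,"delta_pos":[0,0,0],"angular":[0,0,0]},{"fingers":48,"delta_pos":[0,0,0],"angular":[0,0,0]},{"fingers":45,"delta_pos":[0,0,0],"angular":[0,0,0]},{"fingers":40,"delta_pos":[0,0,0],"angular":[0,0,0]},{"fingers":38,"delta_pos":[0,0,0],"angular":[0,0,0]},{"fingers":38,"delta_pos":[0,0,0],"angular":[0,0,0]},{"fingers":38,"delta_pos":[0,0,0],"angular":[0,0,0]}]}}

```text
clock: 8.9
tool_pos: [0.4488, 0.1015, 0.194]
orientation: [-180.0, 0.0, -88.3]
force: [0.1, 0.2, 5.4]
opening: 0.0434
gripper_force: 30.0
```

Emit:
{"op": "apply_moves", "data": {"deltas": [{"fingers":38,"delta_pos":[0,0,-8],"angular":[0,0,0]},{"fingers":38,"delta_pos":[0,0,-17],"angular":[0,0,0]},{"fingers":38,"delta_pos":[0,0,-26],"angular":[0,0,0]},{"fingers":38,"delta_pos":[0,0,-26],"angular":[0,0,0]},{"fingers":38,"delta_pos":[15,0,-26],"angular":[0,0,0]},{"fingers":38,"delta_pos":[35,0,-26],"angular":[0,0,0]},{"fingers":38,"delta_pos":[55,0,-26],"angular":[0,0,0]},{"fingers":38,"delta_pos":[75,0,-26],"angular":[0,0,0]},{"fingers":38,"delta_pos":[88,0,-26],"angular":[0,0,0]},{"fingers":38,"delta_pos":[90,0,-26],"angular":[0,0,0]}]}}

```text
clock: 9.9
tool_pos: [0.4507, 0.0099, 0.2193]
orientation: [180.0, -0.0, -88.5]
force: [-0.3, -0.0, -0.9]
opening: 0.0434
gripper_force: 30.0
```

Emit:
{"op": "apply_moves", "data": {"deltas": [{"fingers":38,"delta_pos":[0,-15,0],"angular":[0,0,0]},{"fingers":38,"delta_pos":[0,-40,0],"angular":[0,0,0]},{"fingers":38,"delta_pos":[0,-65,0],"angular":[0,0,0]},{"fingers":38,"delta_pos":[0,-90,0],"angular":[0,0,0]},{"fingers":38,"delta_pos":[0,-115,0],"angular":[0,0,0]},{"fingers":38,"delta_pos":[0,-140,0],"angular":[0,0,0]},{"fingers":38,"delta_pos":[0,-165,0],"angular":[0,0,0]},{"fingers":38,"delta_pos":[0,-180,0],"angular":[0,0,0]},{"fingers":38,"delta_pos":[0,-184,0],"angular":[0,0,0]},{"fingers":38,"delta_pos":[0,-184,0],"angular":[0,0,0]}]}}

```text
clock: 10.9
tool_pos: [0.6355, 0.017, 0.2185]
orientation: [179.9, -0.0, -88.3]
force: [-0.5, -0.2, -1.1]
opening: 0.0434
gripper_force: 30.0
```

```bash
python3 - <<'E'
from h import *
shot('scene','s2',240,70,160,120,4);shot('wrist','w4',130,120,260,170,2)
a=cv2.imread('pics/s2.png');b=cv2.imread('pics/w4.png')
a=cv2.resize(a,(400,300));b=cv2.resize(b,(400,262));cv2.imwrite('pics/c4.png',np.vstack([cv2.copyMakeBorder(cv2.imread('pics/w4.png')[:300],0,0,0,0,0),np.hstack([a,np.zeros((300,120,3),np.uint8)])]))
E
```

```text
[0.6355 0.017  0.2185]
[0.6349 0.0169 0.2188]
```

View pics/c4.png

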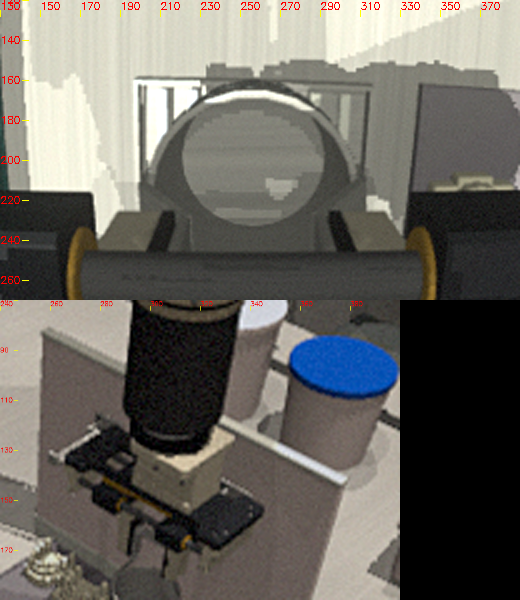

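Emit:
{"op": "apply_moves", "data": {"deltas": [{"fingers":38,"delta_pos":[-10,0,0],"angular":[0,0,0]},{"fingers":38,"delta_pos":[-25,0,0],"angular":[0,0,0]},{"fingers":38,"delta_pos":[-40,0,0],"angular":[0,0,0]},{"fingers":38,"delta_pos":[-55,0,0],"angular":[0,0,0]},{"fingers":38,"delta_pos":[-70,0,0],"angular":[0,0,0]},{"fingers":38,"delta_pos":[-80,0,0],"angular":[0,0,0]},{"fingers":38,"delta_pos":[-81,0,0],"angular":[0,0,0]},{"fingers":38,"delta_pos":[-81,0,0],"angular":[0,0,0]}]}}

```text
clock: 11.8
tool_pos: [0.6326, 0.098, 0.2194]
orientation: [180.0, -0.0, -88.3]
force: [0.3, 0.2, -0.7]
opening: 0.0432
gripper_force: 30.0
```

Emit:
{"op": "apply_moves", "data": {"deltas": [{"fingers":38,"delta_pos":[0,0,8],"angular":[0,0,0]},{"fingers":38,"delta_pos":[0,0,15],"angular":[0,0,0]},{"fingers":38,"delta_pos":[0,0,20],"angular":[0,0,0]},{"fingers":38,"delta_pos":[0,0,23],"angular":[0,0,0]},{"fingers":38,"delta_pos":[0,0,24],"angular":[0,0,0]},{"fingers":38,"delta_pos":[0,0,24],"angular":[0,0,0]}]}}

```text
clock: 12.4
tool_pos: [0.6327, 0.0974, 0.1954]
orientation: [180.0, -0.0, -88.4]
force: [0.0, 0.0, -0.5]
opening: 0.0434
gripper_force: 30.0
```

Lower in small steps until it bears.

Emit:
{"op": "apply_moves", "data": {"deltas": [{"fingers":38,"delta_pos":[0,0,1],"angular":[0,0,0]},{"fingers":38,"delta_pos":[0,0,1.5],"angular":[0,0,0]},{"fingers":38,"delta_pos":[0,0,2],"angular":[0,0,0]},{"fingers":38,"delta_pos":[0,0,2],"angular":[0,0,0]}]}}

```text
clock: 12.8
tool_pos: [0.6328, 0.0977, 0.1941]
orientation: [-180.0, 0.0, -88.3]
force: [-0.5, 0.2, 3.1]
opening: 0.043
gripper_force: 30.0
```

Emit:
{"op": "apply_moves", "data": {"deltas": [{"fingers":46,"delta_pos":[0,0,0.5],"angular":[0,0,0]},{"fingers":50,"delta_pos":[0,0,0.5],"angular":[0,0,0]},{"fingers":58,"delta_pos":[0,0,0],"angular":[0,0,0]},{"fingers":66,"delta_pos":[0,0,0],"angular":[0,0,0]},{"fingers":70,"delta_pos":[0,0,0],"angular":[0,0,0]},{"fingers":70,"delta_pos":[0,0,-20],"angular":[0,0,0]},{"fingers":70,"delta_pos":[0,0,-50],"angular":[0,0,0]},{"fingers":70,"delta_pos":[0,0,-90],"angular":[0,0,0]},{"fingers":70,"delta_pos":[35,0,-112],"angular":[0,0,0]},{"fingers":70,"delta_pos":[40,0,-112],"angular":[0,0,0]}]}}

```text
clock: 13.8
tool_pos: [0.6353, 0.0558, 0.3101]
orientation: [-179.6, 0.0, -88.4]
force: [0.3, 0.6, 0.2]
opening: 0.0699
gripper_force: 0.0
```

```bash
python3 -c "
from h import *
shot('wrist','w5',130,100,300,190,2.6)"
```

```text
[0.6353 0.0558 0.3101]
```

View pics/w5.png

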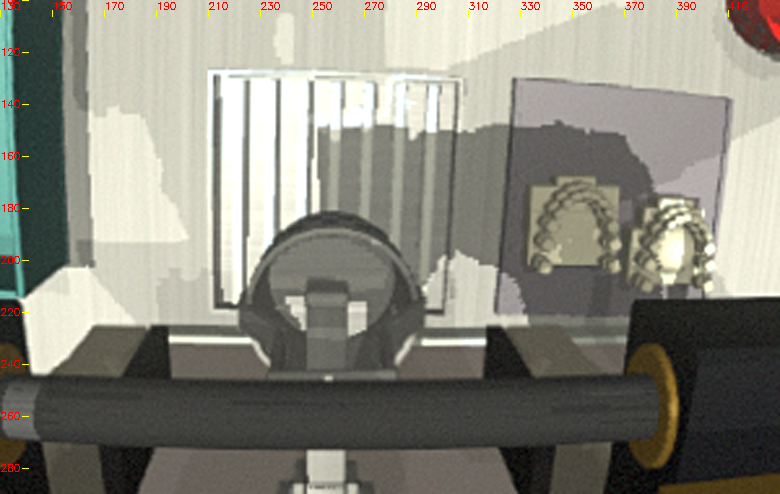

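Emit:
{"op": "apply_moves", "data": {"deltas": [{"fingers":60,"delta_pos":[-8,40,0],"angular":[0,0,0]},{"fingers":50,"delta_pos":[-8,85,0],"angular":[0,0,0]},{"fingers":44,"delta_pos":[-8,130,0],"angular":[0,0,0]},{"fingers":44,"delta_pos":[-8,170,0],"angular":[0,0,0]},{"fingers":44,"delta_pos":[-8,187,0],"angular":[0,0,0]},{"fingers":44,"delta_pos":[-8,187,15],"angular":[0,0,0]},{"fingers":44,"delta_pos":[-8,187,45],"angular":[0,0,0]},{"fingers":44,"delta_pos":[-8,187,75],"angular":[0,0,0]},{"fingers":44,"delta_pos":[-8,187,101],"angular":[0,0,0]},{"fingers":44,"delta_pos":[-8,187,101],"angular":[0,0,0]}]}}

```text
clock: 14.85
tool_pos: [0.4439, 0.0594, 0.2007]
orientation: [179.6, -0.2, -88.4]
force: [-0.8, -0.1, 0.9]
opening: 0.044
gripper_force: 0.0
```

Emit:
{"op": "apply_moves", "data": {"deltas": [{"fingers":44,"delta_pos":[0,-2,-2],"angular":[0,0,0]},{"fingers":44,"delta_pos":[0,-2,-2],"angular":[0,0,0]},{"fingers":44,"delta_pos":[0,-2,-2],"angular":[0,0,0]}]}}

```text
clock: 15.15
tool_pos: [0.4495, 0.0608, 0.2079]
orientation: [-179.9, 0.1, -88.4]
force: [-0.7, 0.0, 0.6]
opening: 0.0439
gripper_force: 0.0
```

Emit:
{"op": "apply_moves", "data": {"deltas": [{"fingers":30,"delta_pos":[2,1,0],"angular":[0,0,0]},{"fingers":20,"delta_pos":[2,1,0],"angular":[0,0,0]},{"fingers":10,"delta_pos":[2,1,0],"angular":[0,0,0]},{"fingers":10,"delta_pos":[2,1,0],"angular":[0,0,0]},{"fingers":10,"delta_pos":[2,1,0],"angular":[0,0,0]},{"fingers":10,"delta_pos":[2,1,0],"angular":[0,0,0]},{"fingers":10,"delta_pos":[2,1,0],"angular":[0,0,0]}]}}

```text
clock: 15.85
tool_pos: [0.4493, 0.0584, 0.2073]
orientation: [-179.8, -0.0, -88.3]
force: [5.9, -2.0, 0.9]
opening: 0.0135
gripper_force: 30.0
```

Emit:
{"op": "apply_moves", "data": {"deltas": [{"fingers":10,"delta_pos":[0,0,-6.6],"angular":[0,0,0]},{"fingers":10,"delta_pos":[-1.2,0,-13.2],"angular":[0,0,0]},{"fingers":10,"delta_pos":[-2.6,0,-19.7],"angular":[0,0,0]},{"fingers":10,"delta_pos":[-4.6,0,-26],"angular":[0,0,0]},{"fingers":10,"delta_pos":[-7.1,0,-32],"angular":[0,0,0]},{"fingers":10,"delta_pos":[-10.2,0,-38],"angular":[0,0,0]},{"fingers":10,"delta_pos":[-13.7,0,-43.6],"angular":[0,0,0]},{"fingers":10,"delta_pos":[-17.8,0,-49],"angular":[0,0,0]},{"fingers":10,"delta_pos":[-22.3,0,-53.7],"angular":[0,0,0]},{"fingers":10,"delta_pos":[-22.3,0,-53.7],"angular":[0,0,0]}]}}

```text
clock: 16.85
tool_pos: [0.4487, 0.082, 0.2607]
orientation: [-179.8, 0.1, -88.3]
force: [7.6, 2.5, -5.5]
opening: 0.0135
gripper_force: 30.0
```

Emit:
{"op": "apply_moves", "data": {"deltas": [{"fingers":10,"delta_pos":[-4.8,0,-4.5],"angular":[0,0,0]},{"fingers":10,"delta_pos":[-10,0,-8.6],"angular":[0,0,0]},{"fingers":10,"delta_pos":[-15.7,0,-12],"angular":[0,0,0]},{"fingers":10,"delta_pos":[-21.6,0,-15.2],"angular":[0,0,0]},{"fingers":10,"delta_pos":[-27.7,0,-17.7],"angular":[0,0,0]},{"fingers":10,"delta_pos":[-34,0,-19.7],"angular":[0,0,0]},{"fingers":10,"delta_pos":[-40.5,0,-21],"angular":[0,0,0]},{"fingers":10,"delta_pos":[-47,0,-22],"angular":[0,0,0]},{"fingers":10,"delta_pos":[-52,0,-22.3],"angular":[0,0,0]},{"fingers":10,"delta_pos":[-54,0,-22.3],"angular":[0,0,0]}]}}

```text
clock: 17.85
tool_pos: [0.4475, 0.1345, 0.2833]
orientation: [-179.8, -0.1, -88.3]
force: [9.3, -4.7, -0.4]
opening: 0.0135
gripper_force: 30.0
```

Emit:
{"op": "apply_moves", "data": {"deltas": [{"fingers":10,"delta_pos":[-1.5,0,0],"angular":[0,0,0]},{"fingers":10,"delta_pos":[-3,0,0],"angular":[0,0,0]},{"fingers":10,"delta_pos":[-3,0,0],"angular":[0,0,0]},{"fingers":10,"delta_pos":[-3,0,0],"angular":[0,0,0]}]}}

```text
clock: 18.25
tool_pos: [0.4475, 0.1371, 0.2834]
orientation: [-179.8, -0.1, -88.4]
force: [10.1, -4.3, -2.0]
opening: 0.0133
gripper_force: 30.0
```

Still yielding; push on.

Emit:
{"op": "apply_moves", "data": {"deltas": [{"fingers":10,"delta_pos":[-1.5,0,0],"angular":[0,0,0]},{"fingers":10,"delta_pos":[-3,0,0],"angular":[0,0,0]},{"fingers":10,"delta_pos":[-3,0,0],"angular":[0,0,0]},{"fingers":10,"delta_pos":[-3,0,0],"angular":[0,0,0]}]}}

```text
clock: 18.65
tool_pos: [0.4473, 0.1375, 0.2834]
orientation: [-179.8, -0.3, -88.4]
force: [12.4, -14.8, -1.9]
opening: 0.0131
gripper_force: 30.0
```

Emit:
{"op": "apply_moves", "data": {"deltas": [{"fingers":40,"delta_pos":[1,0,0],"angular":[0,0,0]},{"fingers":40,"delta_pos":[1,0,0],"angular":[0,0,0]},{"fingers":40,"delta_pos":[1,0,0],"angular":[0,0,0]},{"fingers":40,"delta_pos":[1,0,-30],"angular":[0,0,0]},{"fingers":40,"delta_pos":[1,0,-70],"angular":[0,0,0]},{"fingers":40,"delta_pos":[50,0,-110],"angular":[0,0,0]},{"fingers":40,"delta_pos":[90,-20,-130],"angular":[0,0,0]},{"fingers":40,"delta_pos":[130,-40,-130],"angular":[0,0,0]},{"fingers":40,"delta_pos":[150,-60,-130],"angular":[0,0,0]},{"fingers":40,"delta_pos":[150,-60,-130],"angular":[0,0,0]}]}}

```text
clock: 19.65
tool_pos: [0.5112, -0.0097, 0.4117]
orientation: [179.9, -0.0, -88.5]
force: [-0.3, 0.3, -1.5]
opening: 0.0398
gripper_force: 0.0
```

```bash
python3 - <<'E'
from h import *
shot('top','t3',110,60,140,230,2.6,1.4);shot('scene','s3',235,70,150,150,2.66,1.5);shot('wrist','w6',100,150,300,150,1.3)
g=[cv2.imread(f'pics/{n}.png') for n in('t3','s3')]
H=600;cv2.imwrite('pics/c5.png',np.hstack([cv2.copyMakeBorder(x,0,max(0,H-x.shape[0]),0,0,0)[:H] for x in g]))
E
```

```text
[ 0.5112 -0.0097  0.4117]
[ 0.5103 -0.0087  0.4117]
[ 0.5097 -0.008   0.4119]
```

View pics/c5.png

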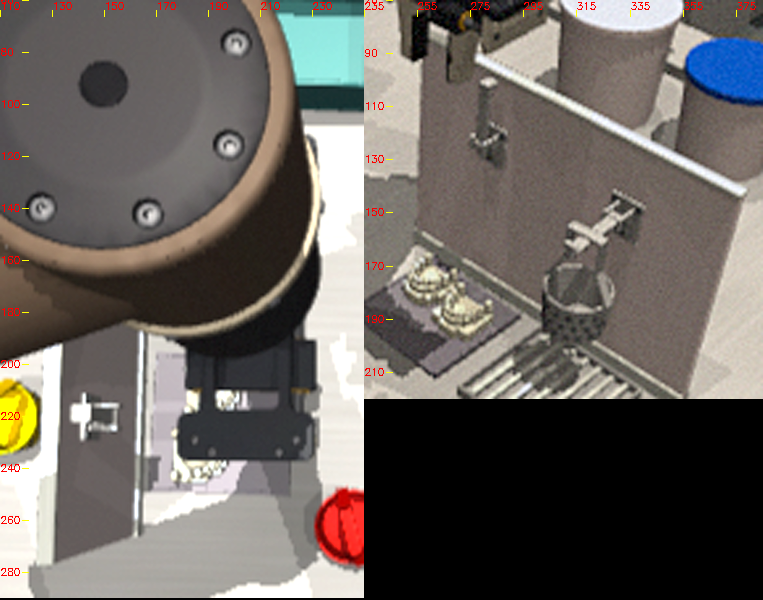

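The scene and top views show the near hook upright against the screen (scene ~(281,110)) and the basket hanging level on the far hook over the tray (scene ~(318,175)). The casts haven't moved and the gripper is clear.

```bash
python3 -c "
from h import *
print(atz('top',110+80/2.6,60+412/2.6,.305));print(ctrl.close_job())"
```

```text
[0.4454 0.1419 0.305 ]
the job is handed in; nothing more can be done
None
```

I folded down the free hook, hung the basket on it over the drip tray and folded the emptied hook back up to its stop, then handed the job in at about 20 s; the final pictures show the basket upright and the casts in place.

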